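Set the embossing press's pass counter to suit the die

TASK

Slide the clear cover off the thumbwheel in front of the belt press, roll the wheel until the number in its window is the number of dots on the die that stands on the press's green loading pad, then slide the cover fully shut again. Get the number well centred in the window, and leave the dies and the other things on the bench where they are.

Things in the scene. Friction and masses are not known exactly. Their poses are not given: they have to be found in the camera images.
- press: Teal embossing press, fixed, on a steel base plate (local x -130..210, y -130..120, 12 mm thick). Origin: on the bench under the middle of the thumbwheel; x points away from the robot's side to the back, y to the left, z up. In front, the grey counter housing (x -58..58, y -124..86 mm) has a flat deck 72 mm above the bench.
- head (a point): Middle of the front lower edge of the press's head, a block overhanging the wheel: underside 212 mm above the bench, over press-local x 5..200, y -115..25 mm (column at x 130..200). It bars a gripper pointing straight down at the wheel: lean the tool 20 to 50 deg so it points forwards (local +x) and down, its body on the robot's side.
- wheel_axle (a point): Centre of the thumbwheel on its axle, 50 mm above the bench (press-local x 0, y 0); axle along the press's y. Knurled dark disc 12 mm thick, radius 48 mm; its top 26 mm stand out of the deck. Turned by its edge: pinched by its flat faces and carried round, or rubbed along the rim. Friction about 0.06 N m (1.3 N at the rim); stays where left.
- wheel (a joint): Angle of the thumbwheel, rad. Grows as its top rolls away from the robot (press +x). Eight digits 0 to 7; digit n is centred in the window at n x 0.7854 rad. Stops 0.2 rad beyond 0 and 7. Black digits 18 mm high on a white drum that turns with the wheel, read from the robot's side (their tops point to press +x).
- window (a point): Centre of the window (30 mm along x, 22 mm along y) between two red index marks, in the top of a black hood left of the wheel (press-local x -51..51, y 41..83 mm, top 95 mm above the bench). It shows the digit that is set.
- cover (a joint): How far the clear cover over the wheel is slid open, m: 0 shut, 0.078 fully open. Slides towards press -y (right, seen from the robot), friction about 1.2 N, stays where left. It is 100 mm along x, 74 mm along y, its top 105 mm above the bench; fully open, its edge is 41 mm right of the wheel's middle, leaving room for a finger either side of the wheel.
- cover_tab (a point): Grip point in the orange tab on the cover, moves with it. The tab is 12 mm thick along the press's y, 22 mm along x and 24 mm high (105..129 mm above the bench); this point is 10 mm under its top. When shut it lies at press-local x -34, y 0 mm.
- pad (a point): Centre of the green round loading pad (58 mm across) on the press's base plate, 12 mm above the bench. One of the three dies stands here.
- die_brass: Brass round die, 44 mm across, 22 mm high, TWO black dots on top. Origin: centre of its underside.
- die_blue: Blue round die, same size, THREE white dots on top. Origin: centre of its underside.
- die_red: Red round die, same size, SIX white dots on top. Origin: centre of its underside. The two dies that are not on the pad stand in a low wooden tray to the left.
- wrench: Steel wrench lying on the bench in front of the press, to the right; bystander.
- mallet: Hammer lying on the bench at the right; bystander.
- awl: Screwdriver-like awl lying at the right; bystander.
- jar: Amber jar, 64 mm across, 90 mm high, standing at the right; bystander.
- cup: Grey cup, 70 mm across, 70 mm high, standing at the left; bystander.
- buckle: Brass belt buckle, 52 x 56 mm, flat on the bench at the left; bystander.
There are look-alikes about, which are no part of the job. Several things have the shape of the die_red; the one meant has the colours described above.

How it is judged:
By the outcome, as a careful person would: the job done as asked, in the order asked, and still so for the second after the job is handed in, with the robot touching nothing.
It also fails if it takes over 67 s, if anything falls off the work surface, if the arm or the gripper's body presses on something with over 40 N, if the wrist force passes 120 N, or if a joint passes its speed limit or range.

ROBOT

A 6-joint arm with a two-finger parallel gripper is mounted at the origin on the work surface. World frame = base frame: x ahead of the robot, y to its left, z up, the work surface at z = 0. Lengths are in mm, angles in rad, forces in N, time in s.
With the tool pointing down it reaches from about 350 to 875 mm from the base axis. Payload 4.2 kg.
Tool frame: the origin (TCP) lies midway between the tips of the shut fingers; the grasp point (between the pads) lies 19 mm behind it (arm.tcp_to_grasp is the distance from the TCP to the grasp point, in mm); z points along the fingers, y is the line along which they close (so a half turn about z gives the same grasp; the last joint's range is limited). The gripper opens to 85 mm and grips with 20 to 120 N. Pads are 22 mm wide; open, the fingers measure 114 mm over their backs; the gripper's body (76 mm by 85 mm) begins 54 mm behind the grasp point. The pads swing forward as they close: fully open they stand 13 mm farther back than shut.
Start: joints at [1.542, 0.385, 0.008, 0, -1.194, -0.259], TCP at [177.37, 599.282, 231.312] pointing down, gripper open.
Joint ranges: [-3.14, 3.14], [-1.21, 2.06], [-1.07, 1.41], [-3.16, 2.05], [-2.99, -0.16], [-3.1, 3.1]. Speed limits (rad/s): [2.79, 2.79, 3.14, 3.14, 3.14, 3.14].

INTERFACE

Orientations are given as a unit quaternion [x, y, z, w].
In Python, from bench import arm, imaging, job, models gives the robot as it stands.
- The arm moves only by the tool arm_command, never from a script. Its argument "rows" is a list of rows, each an object with "grip": the opening, from 0 (shut) to 1 (fully open); "linear": the shift along the tool's x, y, z in mm, a list of three; "rot": the turn, a rotation vector about the tool's x, y, z in rad, a list of three. In form: [{"grip": grip, "linear": [tx, ty, tz], "rot": [rx, ry, rz]}, ...]. A call has 1 to 10 rows; each row is the pose to reach, as a shift and turn from the pose commanded when the call began, along the tool's axes at that moment; what a row does not reach only later rows make up. A row lasts 1/8 s, in which the tool goes at most 62.5 mm and 10.7 degrees, less where a joint would pass 70% of its speed; a pose out of reach is approached as far as the arm can. A call with a gripper value outside its range is refused whole. The fingers move at their own pace and stop on an object; the grip force is fixed at half the most. Time passes only in rows, so rows that repeat a pose let the fingers close. It gives the time, the measured TCP pose, the force, the opening and the grip force at its end, in the units of the state.
- arm.read_state(): the state, without advancing time (a new reading comes with each control period).
- imaging.get_image(name): name is "scene" or "top" or "wrist"; returns a dict with "frame" (384x512x3 uint8, red, green, blue), "fx", "fy", "cx", "cy" (pixels), "extrinsics" (4x4, takes a point from world to camera coordinates); the wrist camera has in their place "T_tool_cam" (4x4, takes a point from camera to tool coordinates, whose origin is the TCP and whose axes are the flange's). Camera axes: x right, y down, z forward; pixel columns grow to the right and rows downward; lengths in mm; the calibration is good to about 2 mm. A picture is of the moment at which its call begins: read the wrist's pose just before it. There is no depth.
- job.job_done(): hands the job in; it is judged then, once.
Trained networks look in a picture, given as the dict that the camera call returned (one of the last four; its "shot" number tells which), for a name from the list of things; names that differ only in an ending like _2 or _b are one class to them, and where a whole thing is asked for, a point or a joint stands for the part that bears it (a point fixed in the world has none). Each returns a list of dicts, best first, with "score" (0 to 1); they miss things now and then, are a little off and sometimes report something else, mostly with a low value. They report only what shows in the picture. A call takes as long as a camera call. They do not tell look-alikes from the thing itself.
- models.spot_in(picture, query): "rect" ([left, top, right, bottom] in pixels, round what is visible of it).
- models.tip_of(picture, query): "pixel" ([column, row] in pixels: a listed point, or the origin of a listed thing).
The state is a dict: "clock": time; "joints": joint angles; "joint_vel": joint speeds; "joint_efforts": joint torques, N m; "position": TCP position; "ee_rot": TCP orientation; "contact_force": force on the tool from outside, world axes, zero at the start; "wrist_torque": the same for the moment, N m; "gripper_width": finger opening in mm; "grasp_force": force on a finger pad.
Only numpy, scipy, OpenCV 4.12 (cv2) and the standard library are available. Lean on these libraries where they do the work, as an engineer would, in place of code of your own. Each camera call takes 0.05 s, during which the arm holds its last target. There are 200 camera calls.

## Working session

There is one attempt and no reset: what is moved stays moved. The work goes in short steps, Python scripts to look and compute and a tool call to move; the robot and the scene stay as the last step left them, time stands still between calls to the robot, and variables do not carry over. Pictures are saved under pics/ and viewed, at most 10 in all, crops included, and the job is handed in when it is done.

Besides the shell and the picture viewer there is one more tool, called after "Emit:" as name(argument=value, ...) on one line, values as JSON. arm_command: Moves the arm, as the interface text tells. Its arguments: {"type":"object","properties":{"rows":{"type":"array"}},"required":["rows"]}

```bash
mkdir -p pics
cat > h.py <<'E'
import numpy as np, cv2
from scipy.spatial.transform import Rotation as R
from bench import arm, imaging, job, models
def ray(im,px):
    E=np.array(im["extrinsics"]); d=np.array([(px[0]-im["cx"])/im["fx"],(px[1]-im["cy"])/im["fy"],1])
    return -E[:3,:3].T@E[:3,3], E[:3,:3].T@d
def onz(im,px,z):
    o,d=ray(im,px); return o+d*(z-o[2])/d[2]
def proj(im,p):
    E=np.array(im["extrinsics"]); c=E[:3,:3]@np.array(p)+E[:3,3]
    return np.array([im["fx"]*c[0]/c[2]+im["cx"],im["fy"]*c[1]/c[2]+im["cy"]])
def wrist():
    s=arm.read_state(); im=imaging.get_image("wrist")
    T=np.eye(4);T[:3,:3]=R.from_quat(s["ee_rot"]).as_matrix();T[:3,3]=s["position"]
    im["extrinsics"]=np.linalg.inv(T@np.array(im["T_tool_cam"])); return im
def save(im,n,box=None,k=1):
    f=im["frame"][:,:,::-1]
    if box: f=f[box[1]:box[3],box[0]:box[2]]
    cv2.imwrite("pics/"+n,cv2.resize(f,None,fx=k,fy=k,interpolation=cv2.INTER_CUBIC))
E
python3 - <<'E'
from h import *
Z=dict(head=212,wheel_axle=50,window=95,cover_tab=119,pad=12,die_brass=12,die_blue=12,die_red=12)
ims=[]
for n in("scene","top"):
    im=imaging.get_image(n); ims.append(im["frame"]); save(im,n+".png")
    for q,z in Z.items():
        for r in models.tip_of(im,q)[:3]:
            print(n,q,round(r["score"],2),np.round(r["pixel"]),np.round(onz(im,r["pixel"],z)))
f=np.vstack(ims)[:,:,::-1]; cv2.imwrite("pics/both.png",cv2.resize(f,None,fx=.78,fy=.78,interpolation=cv2.INTER_AREA))
s=arm.read_state();print(s)
E
```

```text
scene head 0.58 [203. 167.] [ 623. -117.  212.]
scene wheel_axle 0.94 [215. 217.] [619. -57.  50.]
scene window 0.7 [225. 217.] [615.  10.  95.]
scene cover_tab 0.76 [223. 194.] [580. -73. 119.]
scene cover_tab 0.38 [251. 224.] [577. 104. 119.]
scene pad 0.65 [249. 220.] [504. -31.  12.]
scene pad 0.41 [202. 168.] [ 499. -438.   12.]
scene die_brass 0.53 [343. 307.] [478. 405.  12.]
scene die_blue 0.58 [257. 186.] [ 374. -197.   12.]
scene die_blue 0.56 [248. 222.] [513. -23.  12.]
scene die_red 0.72 [323. 284.] [473. 319.  12.]
scene die_red 0.66 [262. 289.] [628. 248.  12.]
scene die_red 0.66 [217. 218.] [597. -93.  12.]
top head 0.98 [281. 151.] [ 620. -116.  212.]
top wheel_axle 0.58 [262. 167.] [613. -60.  50.]
top window 0.95 [244. 165.] [611.   3.  95.]
top cover_tab 0.71 [263. 171.] [582. -62. 119.]
top pad 0.92 [252. 200.] [505. -21.  12.]
top die_brass 0.6 [135. 210.] [482. 393.  12.]
top die_brass 0.41 [265. 168.] [618. -68.  12.]
top die_blue 0.44 [249. 197.] [515.  -9.  12.]
top die_blue 0.23 [250. 199.] [510. -15.  12.]
top die_red 0.71 [154. 208.] [487. 323.  12.]
top die_red 0.52 [186. 202.] [504. 210.  12.]
top die_red 0.47 [196. 226.] [418. 177.  12.]
{'clock': 0.9, 'joints': array([ 1.54162433e+00,  3.84657337e-01,  7.90463333e-03,  3.02183941e-05,
       -1.19397275e+00, -2.58573870e-01]), 'joint_vel': array([-0.00197692,  0.00072879,  0.00097989, -0.00133579,  0.00150238,
        0.00156793]), 'joint_efforts': array([ 2.17951771e-05, -3.92073762e+01,  1.88616335e+01,  4.19064492e+00,
       -3.33031730e-04,  6.41886810e-07]), 'position': array([177.36398744, 599.29520557, 231.34416133]), 'ee_rot': array([ 9.89668926e-01, -1.43371598e-01,  9.90116429e-06, -3.68127168e-05]), 'contact_force': array([ 0.09203776, -0.37077936, -0.7580833 ]), 'wrist_torque': array([-0.03900953,  0.0072146 , -0.00381502]), 'grasp_force': 0.0, 'gripper_width': 85.40906454542156}
```

```bash
ls; ls pics
```

```text
h.py
pics
both.png
scene.png
top.png
```

View pics/both.png

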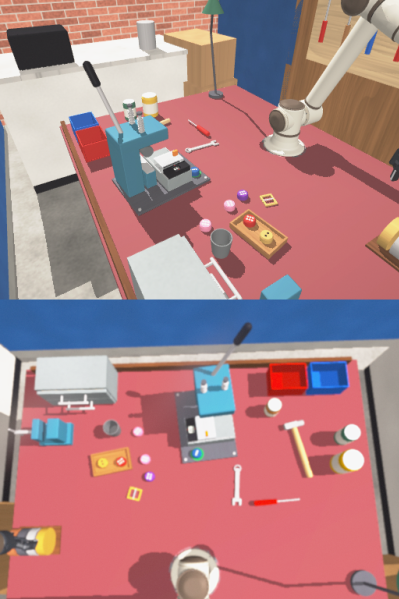

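Run:
```python
import cv2
f=cv2.imread("pics/top.png")[115:240,110:320]; g=cv2.imread("pics/scene.png")[140:265,160:370]
import numpy as np
cv2.imwrite("pics/z.png",cv2.resize(np.vstack([f,g]),None,fx=2.4,fy=2.4,interpolation=cv2.INTER_CUBIC))
```

```text
(no output)
```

View pics/z.png

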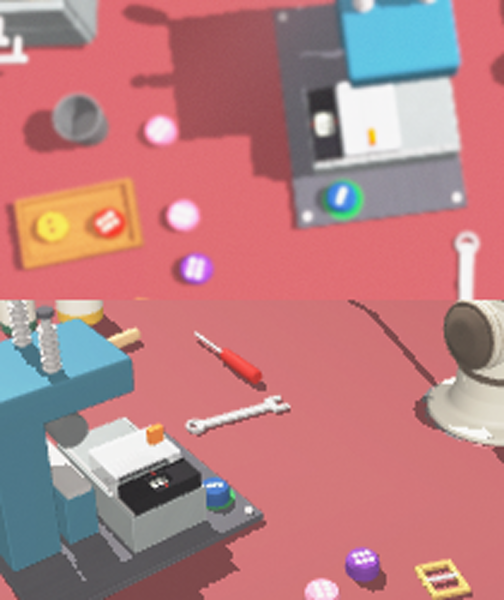

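Tray holds the brass (yellow) and red dies, and the blue die with three dots in a line stands on the green pad (top px ~252,200). The target is 3. Next I go to a leaned viewing pose.

```bash
cat >> h.py <<'E'
import json,os
def press():
    return json.load(open("press.json")) if os.path.exists("press.json") else [613,-61,0.03]
def world(l):
    x,y,a=press(); return np.array([x+l[0]*np.cos(a)-l[1]*np.sin(a),y+l[0]*np.sin(a)+l[1]*np.cos(a),l[2]])
def toolR(lean):
    a=press()[2];t=np.radians(lean);s,c=np.sin(t),np.cos(t)
    return R.from_euler("z",a)*R.from_matrix(np.array([[c,0,s],[0,-1,0],[s,0,-c]]))
def goto(l,lean,grasp=False):
    "row to bring TCP (or grasp point) to press-local l"
    s=arm.read_state(); R0=R.from_quat(s["ee_rot"]); R1=toolR(lean); p=world(l)
    if grasp: p=p+R1.apply([0,0,arm.tcp_to_grasp])
    print("lin",np.round(R0.inv().apply(p-s["position"]),1).tolist(),"rot",np.round((R0.inv()*R1).as_rotvec(),3).tolist())
E
python3 - <<'E'
from h import *
im=wrist(); print(np.round(im["T_tool_cam"],2),im["fx"])
goto([-130,10,250],30)
E
```

```text
[[   0.     -0.95   -0.3    77.14]
 [   1.      0.     -0.      0.15]
 [   0.     -0.3     0.95 -142.66]
 [   0.      0.      0.      1.  ]] 329.4612712839804
lin [478.5, 540.6, -18.7] rot [0.083, 0.519, -0.311]
```

Emit:
arm_command(rows=[{"grip":1,"linear":[478.5,540.6,-18.7],"rot":[0.083,0.519,-0.311]},{"grip":1,"linear":[478.5,540.6,-18.7],"rot":[0.083,0.519,-0.311]},{"grip":1,"linear":[478.5,540.6,-18.7],"rot":[0.083,0.519,-0.311]},{"grip":1,"linear":[478.5,540.6,-18.7],"rot":[0.083,0.519,-0.311]},{"grip":1,"linear":[478.5,540.6,-18.7],"rot":[0.083,0.519,-0.311]},{"grip":1,"linear":[478.5,540.6,-18.7],"rot":[0.083,0.519,-0.311]},{"grip":1,"linear":[478.5,540.6,-18.7],"rot":[0.083,0.519,-0.311]},{"grip":1,"linear":[478.5,540.6,-18.7],"rot":[0.083,0.519,-0.311]},{"grip":1,"linear":[478.5,540.6,-18.7],"rot":[0.083,0.519,-0.311]},{"grip":1,"linear":[478.5,540.6,-18.7],"rot":[0.083,0.519,-0.311]}])

```text
clock: 2.2
position: [441.9, 30.9, 248.6]
ee_rot: [0.965, 0.015, 0.26, -0.004]
contact_force: [1.3, 1.4, -0.2]
gripper_width: 85.5
grasp_force: 0.0
```

Run:
```python
from h import *
goto([-130,10,250],30)
```

```text
lin [33.7, 87.1, 17.9] rot [-0.001, -0.003, 0.001]
```

Emit:
arm_command(rows=[{"grip":1,"linear":[33.7,87.1,17.9],"rot":[0,0,0]},{"grip":1,"linear":[33.7,87.1,17.9],"rot":[0,0,0]},{"grip":1,"linear":[33.7,87.1,17.9],"rot":[0,0,0]},{"grip":1,"linear":[33.7,87.1,17.9],"rot":[0,0,0]}])

```text
clock: 2.7
position: [482.1, -52.9, 248.7]
ee_rot: [0.966, 0.015, 0.259, -0.004]
contact_force: [-0.9, -0.1, 0.2]
gripper_width: 85.4
grasp_force: 0.0
```

Run:
```python
from h import *
print(arm.read_state()["position"])
im=wrist(); save(im,"w1.png",k=1.5)
Z=dict(wheel_axle=50,window=95,cover_tab=119,pad=12,die_blue=12,head=212)
for q,z in Z.items():
    for r in models.tip_of(im,q)[:2]: print(q,round(r["score"],2),np.round(r["pixel"]),np.round(onz(im,r["pixel"],z),1))
```

```text
[482.07423256 -52.87292052 248.74097301]
window 0.55 [211. 133.] [607.1  -3.1  95. ]
cover_tab 0.68 [275. 153.] [579.6 -67.1 119. ]
pad 0.76 [234. 237.] [509.4 -25.5  12. ]
die_blue 0.6 [233. 232.] [514.5 -23.9  12. ]
head 0.73 [341.  52.] [ 621.1 -106.5  212. ]
```

View pics/w1.png

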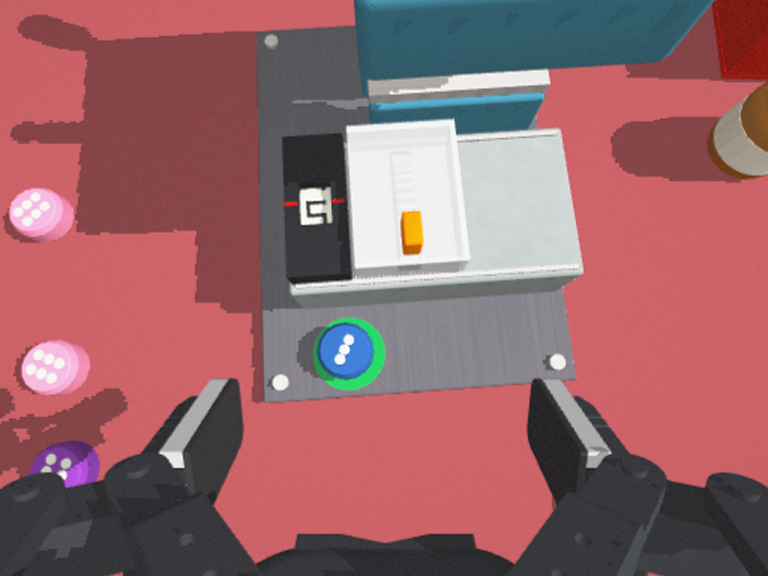

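The wrist view shows the blue die with 3 dots on the green pad (348,352), the window (315,204) with red marks, and the orange tab (412,232). I'll fit the press pose from corners.

Run:
```python
from h import *
from scipy.optimize import least_squares
im=wrist()
P=[((265,403),(-130,120,12)),((575,379),(-130,-130,12)),((257,32),(210,120,12)),((283,136),(51,83,95)),((287,281),(-51,83,95)),((582,273),(-58,-124,72)),((560,130),(58,-124,72)),((314.5,202.5),(0,62,95)),((275*1.5,153*1.5),(-34,0,119))]
px=np.array([p[0] for p in P])/1.5; L=np.array([p[1] for p in P],float)
def W(v): 
    a=v[2];return np.c_[v[0]+L[:,0]*np.cos(a)-L[:,1]*np.sin(a),v[1]+L[:,0]*np.sin(a)+L[:,1]*np.cos(a),L[:,2]]
f=lambda v:(np.array([proj(im,p) for p in W(v)])-px).ravel()
r=least_squares(f,[613,-61,.03],loss="soft_l1",x_scale=[1,1,.01]); print(r.x,np.round(r.fun.reshape(-1,2),1).tolist())
json.dump(list(r.x),open("press.json","w"))
w=[proj(im,p) for p in [world((0,62,95))]][0].astype(int); save(im,"w2.png",(w[0]-25,w[1]-22,w[0]+25,w[1]+22),8)
goto([-34,0,140],30,True); goto([-34,0,118],30,True)
```

```text
[ 6.11779734e+02 -6.23198816e+01  1.05910371e-01] [[-1.3, -0.0], [1.9, 0.2], [-1.1, -1.1], [-0.7, 0.4], [-0.4, -2.4], [2.6, 0.5], [0.9, -3.0], [0.3, 0.1], [-0.4, 1.8]]
lin [28.0, 16.1, 160.6] rot [0.037, 0.0, -0.064]
lin [17.0, 16.1, 179.7] rot [0.037, 0.0, -0.064]
```

View pics/w2.png

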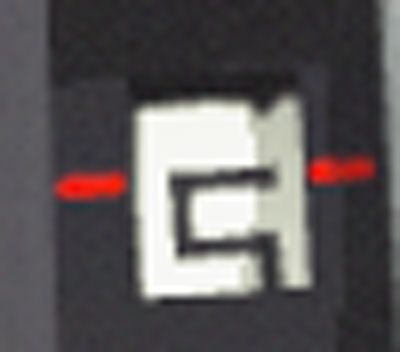

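The window shows the top half of a "5" sitting low, so the wheel stands a bit below 5, and the target is 3. First, the cover tab.

Run:
```python
from h import *
goto([-31,0,155],30); goto([-31,0,116],30)
```

```text
lin [38.1, 16.5, 130.4] rot [0.037, 0.0, -0.064]
lin [18.6, 16.5, 164.2] rot [0.037, 0.0, -0.064]
```

Emit:
arm_command(rows=[{"grip":0.6,"linear":[38,16.5,130],"rot":[0.037,0,-0.064]},{"grip":0.6,"linear":[38,16.5,130],"rot":[0.037,0,-0.064]},{"grip":0.6,"linear":[38,16.5,130],"rot":[0.037,0,-0.064]},{"grip":0.6,"linear":[38,16.5,130],"rot":[0.037,0,-0.064]}])

```text
clock: 3.6
position: [580.6, -66.3, 154.2]
ee_rot: [0.965, 0.05, 0.257, -0.013]
contact_force: [-0.3, 0.6, 0.3]
gripper_width: 51.4
grasp_force: 0.0
```

Run:
```python
from h import *
im=wrist(); save(im,"w3.png"); 
for r in models.tip_of(im,"cover_tab")[:2]: print(round(r["score"],2),r["pixel"],onz(im,r["pixel"],119),"exp",proj(im,world([-34,0,119])),world([-34,0,119]))
goto([-31,0,116],30)
```

```text
lin [-20.0, -0.4, 35.4] rot [0.001, -0.002, -0.001]
```

View pics/w3.png

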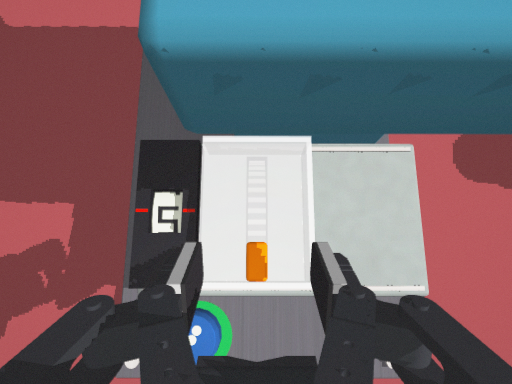

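The tab (257,261) lies midway between the fingers and the axes line up. I'll descend and grip.

Emit:
arm_command(rows=[{"grip":0.6,"linear":[-20,-0.4,35.4],"rot":[0,0,0]},{"grip":0.6,"linear":[-20,-0.4,35.4],"rot":[0,0,0]},{"grip":0.6,"linear":[-20,-0.4,35.4],"rot":[0,0,0]},{"grip":0,"linear":[-20,-0.4,35.4],"rot":[0,0,0]},{"grip":0,"linear":[-20,-0.4,35.4],"rot":[0,0,0]},{"grip":0,"linear":[-20,-0.4,35.4],"rot":[0,0,0]},{"grip":0,"linear":[-20,-0.4,35.4],"rot":[0,0,0]},{"grip":0,"linear":[-20,-0.4,35.4],"rot":[0,0,0]}])

```text
clock: 4.7
position: [583.8, -71.5, 122.1]
ee_rot: [0.966, 0.053, 0.254, -0.022]
contact_force: [-4.8, 1.1, 6.5]
gripper_width: 9.9
grasp_force: 58.7
```

Run:
```python
from h import *
goto([-31,-80,116],30)
```

```text
lin [-4.8, 73.9, 3.0] rot [-0.017, 0.009, -0.001]
```

Run:
```python
from h import *
im=wrist(); save(im,"w4.png",(80,100,432,384),1.5); s=imaging.get_image("scene"); save(s,"s4.png",(190,160,290,260),5)
f=np.hstack([cv2.resize(cv2.imread("pics/w4.png"),(460,371)),cv2.resize(cv2.imread("pics/s4.png"),(339,371))]);cv2.imwrite("pics/c4.png",f)
st=arm.read_state();print(st["position"],st["contact_force"],st["gripper_width"])
```

```text
[583.76297648 -71.54480382 122.11651344] [-4.57544819  0.76655987  6.44684854] 9.744559921575277
```

View pics/c4.png

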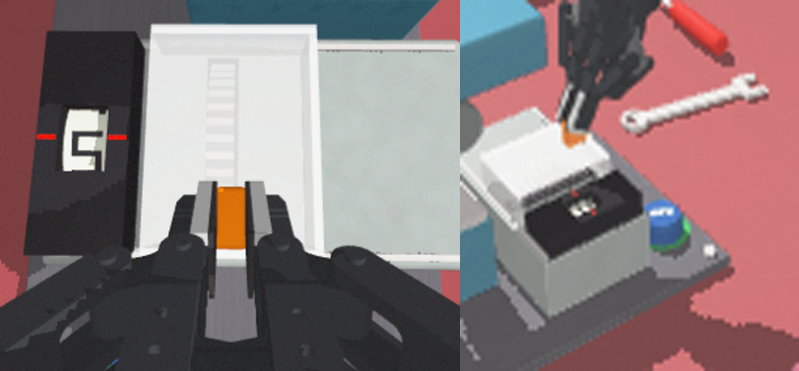

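Emit:
arm_command(rows=[{"grip":0,"linear":[1.5,15,-2.5],"rot":[0,0,0]},{"grip":0,"linear":[1.5,30,-2.5],"rot":[0,0,0]},{"grip":0,"linear":[1.5,45,-2.5],"rot":[0,0,0]},{"grip":0,"linear":[1.5,60,-2.5],"rot":[0,0,0]},{"grip":0,"linear":[1.5,72,-2.5],"rot":[0,0,0]},{"grip":0,"linear":[1.5,80,-2.5],"rot":[0,0,0]},{"grip":0,"linear":[1.5,80,-2.5],"rot":[0,0,0]},{"grip":0,"linear":[1.5,80,-2.5],"rot":[0,0,0]}])

```text
clock: 5.8
position: [591.2, -144.4, 122.1]
ee_rot: [0.966, 0.054, 0.25, -0.026]
contact_force: [-4.7, 28.6, 7.0]
gripper_width: 9.8
grasp_force: 62.2
```

```bash
cat >> h.py <<'E'
def local():
    s=arm.read_state();x,y,a=press();d=R.from_euler("z",-a).apply(np.array(s["position"])-[x,y,0]);z=R.from_euler("z",-a).apply(R.from_quat(s["ee_rot"]).as_matrix()[:,2])
    print("local",np.round(d,1),"lean",round(np.degrees(np.arctan2(z[0],-z[2])),1),"side",round(z[1],3),"F",np.round(s["contact_force"],1),"w",round(s["gripper_width"],1))
E
python3 - <<'E'
from h import *
local()
im=wrist(); save(im,"w5.png")
E
```

```text
local [-29.2 -79.5 122.1] lean 29.1 side 0.027 F [-4.7 28.6  7. ] w 9.8
```

View pics/w5.png

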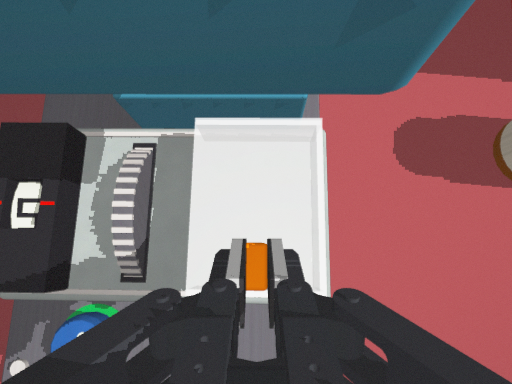

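The cover is fully open and the wheel is exposed (col ~137). I'll release and lift.

Emit:
arm_command(rows=[{"grip":0.4,"linear":[0,-3,0],"rot":[0,0,0]},{"grip":0.4,"linear":[0,-3,0],"rot":[0,0,0]},{"grip":0.4,"linear":[0,-3,0],"rot":[0,0,0]}])

```text
clock: 6.22
position: [592.4, -148.7, 122.6]
ee_rot: [0.966, 0.053, 0.253, -0.022]
contact_force: [-0.5, 0.7, -0.0]
gripper_width: 34.1
grasp_force: 0.0
```

Run:
```python
from h import *
local(); print(arm.read_state()["ee_rot"])
```

```text
local [-28.4 -83.8 122.6] lean 29.4 side 0.017 F [-0.5  0.7 -0. ] w 34.1
[ 0.9658637   0.05255577  0.25273718 -0.02165902]
```

Run:
```python
from h import *
goto([-30,-80,165],30);goto([10,-0.5,150],30); goto([11,-0.5,110],30)
```

```text
lin [19.4, -4.5, -37.6] rot [-0.017, 0.011, -0.002]
lin [46.8, -83.5, -3.6] rot [-0.017, 0.011, -0.002]
lin [28.0, -82.9, 31.7] rot [-0.017, 0.011, -0.002]
```

Emit:
arm_command(rows=[{"grip":0.4,"linear":[19,-4.5,-37.6],"rot":[-0.017,0.011,-0.002]},{"grip":0.4,"linear":[19,-4.5,-37.6],"rot":[-0.017,0.011,-0.002]},{"grip":0.4,"linear":[47,-83.5,-3.6],"rot":[-0.017,0.011,-0.002]},{"grip":0.4,"linear":[47,-83.5,-3.6],"rot":[-0.017,0.011,-0.002]},{"grip":0.4,"linear":[47,-83.5,-3.6],"rot":[-0.017,0.011,-0.002]},{"grip":0.4,"linear":[28,-83,31.7],"rot":[-0.017,0.011,-0.002]},{"grip":0.4,"linear":[28,-83,31.7],"rot":[-0.017,0.011,-0.002]},{"grip":0.4,"linear":[28,-83,31.7],"rot":[-0.017,0.011,-0.002]}])

```text
clock: 7.22
position: [625.3, -65.4, 115.2]
ee_rot: [0.965, 0.053, 0.255, -0.019]
contact_force: [0.0, 0.2, 0.7]
gripper_width: 34.1
grasp_force: 0.0
```

Run:
```python
from h import *
local(); goto([11,-0.5,83],30)
im=wrist(); save(im,"w6.png")
```

```text
local [ 13.1  -4.5 115.2] lean 29.6 side 0.012 F [0.  0.2 0.7] w 34.1
lin [-17.8, -3.6, 27.0] rot [-0.012, 0.007, 0.0]
```

View pics/w6.png

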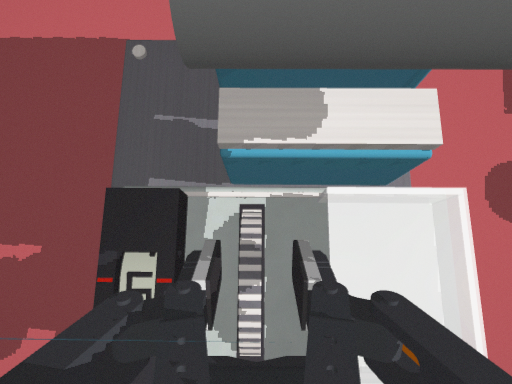

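Fingers straddle the wheel (col 251) about 3 mm off centre, and the cover is clear on the right. I'll centre and descend.

Emit:
arm_command(rows=[{"grip":0.4,"linear":[-18,-3.6,27],"rot":[-0.012,0.007,0]},{"grip":0.4,"linear":[-18,-3.6,27],"rot":[-0.012,0.007,0]},{"grip":0.4,"linear":[-18,-3.6,27],"rot":[-0.012,0.007,0]},{"grip":0.4,"linear":[-18,-3.6,27],"rot":[-0.012,0.007,0]},{"grip":0.4,"linear":[-18,-3.6,27],"rot":[-0.012,0.007,0]}])

```text
clock: 7.9
position: [625.8, -68.5, 89.7]
ee_rot: [0.966, 0.055, 0.251, -0.026]
contact_force: [0.3, 0.1, 0.6]
gripper_width: 34.1
grasp_force: 0.0
```

Run:
```python
from h import *
local(); goto([11,-0.5,83],30)
```

```text
local [13.3 -7.6 89.7] lean 29.2 side 0.027 F [0.3 0.1 0.6] w 34.1
lin [-5.2, -7.0, 4.9] rot [-0.027, 0.013, 0.001]
```

Run:
```python
from h import *
s=arm.read_state();print(np.round(s["joints"],3),np.round(s["joint_efforts"],2),np.round(s["joint_vel"],4))
```

```text
[ 0.143  0.379 -0.521 -0.058 -0.16   1.597] [-1.000e-02 -3.347e+01  1.340e+01  2.800e+00  9.800e-01 -0.000e+00] [-0.0022  0.0053  0.001  -0.0047  0.0011  0.0034]
```

Joint 5 sits at its limit here, so lean 30 isn't reachable this low. Instead I'll rub the rim with shut fingertips at lean 22, like a rack on a pinion. First lift, shut and reorient.

Run:
```python
from h import *
goto([-12,-0.5,135],22);goto([-9,-0.5,108],22)
```

```text
lin [0.1, -8.5, -51.7] rot [-0.027, -0.126, 0.003]
lin [-10.5, -7.8, -26.6] rot [-0.027, -0.126, 0.003]
```

Emit:
arm_command(rows=[{"grip":0.4,"linear":[8,-6,-40],"rot":[-0.027,0,0.003]},{"grip":0,"linear":[0,-8.5,-51.7],"rot":[-0.027,-0.126,0.003]},{"grip":0,"linear":[0,-8.5,-51.7],"rot":[-0.027,-0.126,0.003]},{"grip":0,"linear":[0,-8.5,-51.7],"rot":[-0.027,-0.126,0.003]},{"grip":0,"linear":[0,-8.5,-51.7],"rot":[-0.027,-0.126,0.003]},{"grip":0,"linear":[0,-8.5,-51.7],"rot":[-0.027,-0.126,0.003]}])

```text
clock: 8.65
position: [599.4, -64.5, 133.5]
ee_rot: [0.98, 0.052, 0.19, -0.01]
contact_force: [0.2, 1.3, 0.5]
gripper_width: 0.2
grasp_force: 0.0
```

```bash
cat >> h.py <<'E'
def window(show=True):
    "rectified view of window plane (drum top ~z 93), rows = press x from +20 to -20, 1 mm px"
    im=wrist(); L=[(20,77),(20,47),(-20,47),(-20,77)]
    src=np.float32([proj(im,world((x,y,95))) for x,y in L]); k=1
    dst=np.float32([[0,0],[30,0],[30,40],[0,40]])
    g=cv2.warpPerspective(im["frame"],cv2.getPerspectiveTransform(src,dst),(31,41),flags=cv2.INTER_AREA)
    for i,r in enumerate(g):
        print("%4d "%(20-i)+"".join("r" if int(p[0])>int(p[1])+90 else " .:#"[3-min(3,int(p.mean())//55)] for p in r))
    return im
E
python3 - <<'E'
from h import *
local(); print(arm.read_state()["joints"].round(3)); goto([-9,-0.5,106],22)
window()
E
```

```text
local [-12.5  -0.9 133.5] lean 21.9 side -0.0 F [0.2 1.3 0.5] w 0.2
[ 0.173  0.294 -0.494  0.065 -0.402  1.448]
lin [-7.0, -0.4, 26.8] rot [0.0, 0.001, -0.001]
  20 ...............................
  19 ...............................
  18 ...............................
  17 ...............................
  16 ...............................
  15 ...............................
  14 ...............................
  13 ...............................
  12 ...............................
  11 ...............................
  10 ...............................
   9 ...............................
   8 .::::::::::::::::::..:::.:::::.
   7 :::::::::::::::::::::::::::::::
   6 :::::::::::::::::::::::::::::::
   5 :::::::::::::::::::::::::::::::
   4 :::::::::::::::::::::::::::::::
   3 :::::::::::::::::::::::::::::::
   2 ::::::::  .::::.......:::..::::
   1 rrrr:##.   :::             :rrr
   0 rrrr:##.   .::             :rrr
  -1 rrrr:##.   .::             :rrr
  -2 :::::##.   .#:.            :###
  -3 :::::##:   .##.            :###
  -4 :::::##:   .##....... .    ####
  -5 :::::##:   .############:  ####
  -6 :::::##:   .############:. :###
  -7 ::::###:   .::::::::::##:. :###
  -8 ##::###:              :##. :###
  -9 ########.             :##. :###
 -10 ########.             :##. :###
 -11 ########.             :##. :###
 -12 ########.             .##. :###
 -13 ########:   :::::::::::##. :###
 -14 #########:::#############:.:###
 -15 ###############################
 -16 ###############################
 -17 ###############################
 -18 ###############################
 -19 ###############################
 -20 ###############################
```

Emit:
arm_command(rows=[{"grip":0,"linear":[-7,-0.4,26.8],"rot":[0,0,0]},{"grip":0,"linear":[-7,-0.4,26.8],"rot":[0,0,0]},{"grip":0,"linear":[-7,-0.4,31],"rot":[0,0,0]},{"grip":0,"linear":[-7,-0.4,33],"rot":[0,0,0]},{"grip":0,"linear":[-7,-0.4,34.5],"rot":[0,0,0]},{"grip":0,"linear":[-7,-0.4,34.5],"rot":[0,0,0]}])

```text
clock: 9.45
position: [606.2, -63.2, 99.9]
ee_rot: [0.98, 0.052, 0.191, -0.01]
contact_force: [1.3, 0.1, 0.4]
gripper_width: -0.1
grasp_force: 0.0
```

Run:
```python
from h import *
local();
```

```text
local [-5.6 -0.3 99.9] lean 22.0 side 0.0 F [1.3 0.1 0.4] w -0.1
```

Emit:
arm_command(rows=[{"grip":0,"linear":[0,0,1.5],"rot":[0,0,0]},{"grip":0,"linear":[0,0,3],"rot":[0,0,0]},{"grip":0,"linear":[0,0,3],"rot":[0,0,0]}])

```text
clock: 9.82
position: [608.7, -62.9, 99.0]
ee_rot: [0.98, 0.052, 0.193, -0.01]
contact_force: [-1.6, 0.4, 5.9]
gripper_width: 0.2
grasp_force: 3.7
```

Run:
```python
from h import *
local();
```

```text
local [-3.1 -0.3 99. ] lean 22.2 side 0.0 F [-1.6  0.4  5.9] w 0.2
```

Emit:
arm_command(rows=[{"grip":0,"linear":[0,0,1],"rot":[0,0,0]},{"grip":0,"linear":[-5,0,1],"rot":[0,0,0]},{"grip":0,"linear":[-10,0,1],"rot":[0,0,0]},{"grip":0,"linear":[-15,0,1],"rot":[0,0,0]},{"grip":0,"linear":[-20,0,1],"rot":[0,0,0]},{"grip":0,"linear":[-24,0,1],"rot":[0,0,0]},{"grip":0,"linear":[-24,0,1],"rot":[0,0,0]}])

```text
clock: 10.7
position: [588.1, -65.0, 91.1]
ee_rot: [0.979, 0.052, 0.195, -0.01]
contact_force: [-7.2, -0.1, 15.9]
gripper_width: 0.1
grasp_force: 9.0
```

Run:
```python
from h import *
local();window()
```

```text
local [-23.9  -0.2  91.1] lean 22.5 side 0.0 F [-7.2 -0.1 15.9] w 0.1
  20 ###############################
  19 ###############################
  18 ###############################
  17 ###############################
  16 ###############################
  15 :##############################
  14 ####:####::::###:::::::###::#::
  13 #########    ##:       :##.:#::
  12 :########    ##:       ###.::::
  11 #########    ##.       ### ::::
  10 ########:    ##.       ### ::::
   9 ###:####:   .##.       ##: :#::
   8 ########.   :##:.......##: ::::
   7 ########.   :############: ::::
   6 ########.   :::::::::::##: ::::
   5 ########               ##: ::::
   4 ########               ##. :#::
   3 ########               ##. ::::
   2 :#######              .##. ::::
   1 rrrr:###               ##. :rrr
   0 rrrr:###              :##. :rrr
  -1 :r:::###              :##. :rrr
  -2 ########              ###. ::::
  -3 ########              .::. ::::
  -4 ####:###                   ::::
  -5 #::#####                   ::::
  -6 ########                   ::::
  -7 ########                   ::::
  -8 ##:#####.                  ::::
  -9 ##:#####.                  :#::
 -10 ########:                  ::::
 -11 #:#:####:            ..... ::::
 -12 #########    #############.::::
 -13 #::######   :#############.::::
 -14 #########.  .###::::::::##.::::
 -15 #################:::##:#:::::::
 -16 #####::::#:::#::##:::::::::::::
 -17 ####:##::::::#:#::#:#::::::::::
 -18 ###:#::##:::###:#:#:#::::::::::
 -19 #####:##:#####:#:::::::::::::::
 -20 #######::#:#:::::#:::#:::::::::
```

The drum moved from 5 to just above 4 (4's bar at +6.5 mm), a turn of about −0.46 rad per stroke with no slip. I'll repeat the stroke.

Emit:
arm_command(rows=[{"grip":0,"linear":[0,0,-10],"rot":[0,0,0]},{"grip":0,"linear":[24,0,-10],"rot":[0,0,0]},{"grip":0,"linear":[24,0,-10],"rot":[0,0,0]},{"grip":0,"linear":[24,0,0],"rot":[0,0,0]},{"grip":0,"linear":[24,0,0],"rot":[0,0,0]},{"grip":0,"linear":[18,0,0],"rot":[0,0,0]},{"grip":0,"linear":[12,0,0],"rot":[0,0,0]},{"grip":0,"linear":[6,0,0],"rot":[0,0,0]},{"grip":0,"linear":[0,0,0],"rot":[0,0,0]},{"grip":0,"linear":[0,0,0],"rot":[0,0,0]}])

```text
clock: 12.0
position: [586.6, -65.2, 90.3]
ee_rot: [0.98, 0.052, 0.194, -0.01]
contact_force: [-10.1, 1.9, 22.1]
gripper_width: -0.2
grasp_force: 11.9
```

Run:
```python
from h import *
local();window()
```

```text
local [-25.4  -0.2  90.3] lean 22.4 side 0.0 F [-10.1   1.9  22.1] w -0.2
  20 ###############################
  19 ###############################
  18 ###############################
  17 ###############################
  16 ###############################
  15 ###############################
  14 #########::::::::::::::####::::
  13 ####:####.            .:##.:#::
  12 #:#######              ###.:#::
  11 #########    ..........###.::::
  10 ########:    #############.::::
   9 #:######:   :############: ::#:
   8 #:######:              ... ::::
   7 #:######.                  ::::
   6 :#######.                  ::::
   5 ###:####                   ::::
   4 ########                   ::::
   3 ##:#:###                   ::::
   2 ####:###                   :#::
   1 rrrr:###                   :rrr
   0 rrrr:###    ..        .::. :rrr
  -1 :::::###    ##:       :##. :rrr
  -2 :#######    ##:       :##. :#::
  -3 ########    ##:       .##. ::::
  -4 ##:#####    :#:       .##. ::::
  -5 ########    ##:       .##. ::::
  -6 ##:#####.   ##:       .##: ::::
  -7 ########.   ##:       .##: ::::
  -8 ########.   :#:       .##: ::::
  -9 ########.   :##::::::####: ::::
 -10 :#######:   .############: :::#
 -11 ########:    ::::::::::##: ::::
 -12 #########              ### ::::
 -13 #########              :##.::::
 -14 :##:#####.             :##.::::
 -15 ##########::::::::::#:#####::::
 -16 ########:#:##::#:::::::::::::::
 -17 ####:#:#######::#::##::::::::::
 -18 ###:::#:###::::::::::::::::#:::
 -19 ###:#####:#:#::##::::::::::::::
 -20 #######:##::##:::::::#:::::::::
```

4 is now below centre (−10 mm) and 3's bottom bar sits at +9.5. One more similar stroke, then trim.

Emit:
arm_command(rows=[{"grip":0,"linear":[0,0,-10],"rot":[0,0,0]},{"grip":0,"linear":[25,0,-10],"rot":[0,0,0]},{"grip":0,"linear":[25,0,-10],"rot":[0,0,0]},{"grip":0,"linear":[25,0,-0.5],"rot":[0,0,0]},{"grip":0,"linear":[25,0,-0.5],"rot":[0,0,0]},{"grip":0,"linear":[18,0,-0.5],"rot":[0,0,0]},{"grip":0,"linear":[12,0,-0.5],"rot":[0,0,0]},{"grip":0,"linear":[6,0,-0.5],"rot":[0,0,0]},{"grip":0,"linear":[0,0,-0.5],"rot":[0,0,0]},{"grip":0,"linear":[0,0,-0.5],"rot":[0,0,0]}])

```text
clock: 13.3
position: [585.6, -65.4, 89.9]
ee_rot: [0.98, 0.052, 0.193, -0.01]
contact_force: [-9.1, 1.5, 20.0]
gripper_width: -0.1
grasp_force: 11.0
```

Run:
```python
from h import *
local();window()
```

```text
local [-26.3  -0.3  89.9] lean 22.3 side 0.0 F [-9.1  1.5 20. ] w -0.1
  20 ###############################
  19 ###############################
  18 ###############################
  17 ###############################
  16 ###############################
  15 ###############################
  14 #########:::::::::::::::::::#::
  13 :###:####              ....:##:
  12 ####:####                  ::::
  11 ##:######              ... ::::
  10 ########:   .#:##:######## ::::
   9 ####:###:   .#::##::##::#: ::::
   8 ########.             .##: ::#:
   7 ########.              ##: ::##
   6 ########.              ##: #:::
   5 #:######.              ##: ::::
   4 ########.              ##: ::::
   3 :#######               ##. :#::
   2 ########    :::::::::::##. ::::
   1 rrrr:###    #####::::####. :rrr
   0 rrrr:###    :::::::::::##. :rrr
  -1 ::::####               ##. ::rr
  -2 #::#####              .##. ::::
  -3 ########              .##. ::::
  -4 ########              .##: ::::
  -5 ########              .##: ::::
  -6 ########              :##: ::::
  -7 ########.   :#::#:#:#####: ::::
  -8 ########.   ::#:#::#::###: ::::
  -9 ########:    .........:::: ::::
 -10 :#######:                  #:::
 -11 ###:####:                  ::::
 -12 #:::#####                  ::::
 -13 ###::####                  ::::
 -14 :###:####.                 ::::
 -15 ###:#######:##:::::::::::::::::
 -16 ######:#:#:#:#:#:::#:#::#::::::
 -17 ###:###::##::#:##:::::##:::::::
 -18 #######:::#:##:#::::#::::::::::
 -19 ##########:::###:::::::::::::::
 -20 #####:##::#::####:::::##:::::::
```

The window shows a 3, about 0.8 mm high. I'll nudge 1.2 mm, lift off and check.

Emit:
arm_command(rows=[{"grip":0,"linear":[-1.2,0,0],"rot":[0,0,0]},{"grip":0,"linear":[-1.2,0,0],"rot":[0,0,0]},{"grip":0,"linear":[-1.2,0,-5],"rot":[0,0,0]},{"grip":0,"linear":[-1.2,0,-40],"rot":[0,0,0]},{"grip":0,"linear":[-1.2,0,-70],"rot":[0,0,0]},{"grip":0,"linear":[-1.2,0,-70],"rot":[0,0,0]},{"grip":0,"linear":[-1.2,0,-70],"rot":[0,0,0]}])

```text
clock: 14.22
position: [557.0, -68.5, 150.3]
ee_rot: [0.981, 0.052, 0.189, -0.01]
contact_force: [-0.6, -0.3, 0.2]
gripper_width: 0.2
grasp_force: 0.0
```

Run:
```python
from h import *
local();im=window()
E=np.array(im["extrinsics"]);c=-E[:3,:3].T@E[:3,3];x,y,a=press();print("cam local",R.from_euler("z",-a).apply(c-[x,y,0]))
# sub-mm profile: darkness along x averaged over y 56..66 (digit columns), and marks
f=8;L=[(20,77),(20,47),(-20,47),(-20,77)]
src=np.float32([proj(im,world((p,q,95))) for p,q in L]);dst=np.float32([[0,0],[30*f,0],[30*f,40*f],[0,40*f]])
g=cv2.warpPerspective(im["frame"],cv2.getPerspectiveTransform(src,dst),(30*f,40*f),flags=cv2.INTER_CUBIC).astype(float)
red=np.clip(g[:,:,0]-g[:,:,1]-60,0,None);X=20-(np.arange(40*f)+.5)/f
for sl in(slice(0,4*f),slice(27*f,30*f)): w=red[:,sl].sum(1);print("mark x",(w*X).sum()/w.sum())
d=g[:,14*f:21*f].mean((1,2))
for lo,hi in((6,12.5),(-3,4),(-12,-5)):
    m=(X>lo)&(X<hi);w=np.clip(d[m].max()-20-d[m],0,None)**1.5;print("bar",(w*X[m]).sum()/w.sum(),d[m].min())
br=np.where(d>120)[0];print("white",X[br[0]],X[br[-1]])
```

```text
local [-55.1  -0.3 150.3] lean 21.8 side 0.0 F [-0.6 -0.3  0.2] w 0.2
  20 ###############################
  19 ###############################
  18 ###############################
  17 ###############################
  16 ###############################
  15 ##::#######################:###
  14 ##::########################:::
  13 ##::####:..........::::::::::::
  12 :######:                   ::::
  11 ::#::##:                   ::::
  10 #::::##:                   ::::
   9 ##:::##:    ..........:::  ::::
   8 :#:::##:    :##::::::::#:. ::::
   7 ::::###.    ::::::::::##:. ::::
   6 :::#:##.              :#:. ::::
   5 #:#:###.              ##:. ::::
   4 ::##:##.              ##:. :#::
   3 ::::###               ##:  ::::
   2 :::::##               :#:  ::::
   1 rrrr:##               ##:  :rrr
   0 rrrr:##    .::::::::::##:  :rrr
  -1 :::::##    .:::::::::::#:  ::::
  -2 ::#:###     .........:##:  ::::
  -3 :##:###               ##:  ::::
  -4 ###:###               ##:  ::::
  -5 :##:###               ##:  ::::
  -6 :#::###.             .##:  ::::
  -7 :::::##.             .##:  ::::
  -8 ::::###.             .##:  ::::
  -9 #::::##.    :::::::::###:. ::::
 -10 :::::##.    :::::::::###:. ::::
 -11 ::::###.    .........:.:.. ::::
 -12 :::::##:                   ::::
 -13 :#:#:##:                   ::::
 -14 :::::##:                   ::::
 -15 :#:::###..............:::::::::
 -16 #::#:::::::::::::::::::::::::::
 -17 :::::::::::::::::::::::::::::::
 -18 :::::::::::::::::::::::::::::::
 -19 #:#::::::#:::::::::::::::::::::
 -20 :::::::::#:::::::::::::::::::::
cam local [-36.54658868  -0.41789562 311.4764535 ]
mark x 0.20135119055276124
mark x 0.19535425879638532
bar 7.775205259806958 48.535714285714285
bar -0.8034689641847018 37.833333333333336
bar -9.718969580080811 48.101190476190474
white 12.8125 -15.0625
```

Emit:
arm_command(rows=[{"grip":0,"linear":[31.5,0,12.7],"rot":[0,0,0]},{"grip":0,"linear":[31.5,0,12.7],"rot":[0,0,0]},{"grip":0,"linear":[31.5,0,12.7],"rot":[0,0,0]},{"grip":0,"linear":[31.5,0,12.7],"rot":[0,0,0]},{"grip":0,"linear":[31.5,0,12.7],"rot":[0,0,0]}])

```text
clock: 14.9
position: [591.4, -64.8, 151.8]
ee_rot: [0.98, 0.052, 0.19, -0.01]
contact_force: [-0.3, -0.1, 0.3]
gripper_width: 0.0
grasp_force: 0.0
```

```bash
cat > prof.py <<'E'
from h import *
im=wrist();local()
E=np.array(im["extrinsics"]);c=-E[:3,:3].T@E[:3,3];x,y,a=press();print("cam local",R.from_euler("z",-a).apply(c-[x,y,0]))
f=8;L=[(20,77),(20,47),(-20,47),(-20,77)]
src=np.float32([proj(im,world((p,q,95))) for p,q in L]);dst=np.float32([[0,0],[30*f,0],[30*f,40*f],[0,40*f]])
g=cv2.warpPerspective(im["frame"],cv2.getPerspectiveTransform(src,dst),(30*f,40*f),flags=cv2.INTER_CUBIC).astype(float)
red=np.clip(g[:,:,0]-g[:,:,1]-60,0,None);X=20-(np.arange(40*f)+.5)/f
for sl in(slice(0,4*f),slice(27*f,30*f)): w=red[:,sl].sum(1);print("mark x",(w*X).sum()/w.sum())
d=g[:,14*f:21*f].mean((1,2))
for lo,hi in((6,12.5),(-3,4),(-12,-5)):
    m=(X>lo)&(X<hi);w=np.clip(d[m].max()-20-d[m],0,None)**1.5;print("bar",(w*X[m]).sum()/w.sum(),d[m].min())
br=np.where(d>120)[0];print("white",X[br[0]],X[br[-1]])
E
python3 prof.py
```

```text
local [-20.5  -0.3 151.9] lean 22.0 side 0.0 F [ 0.2 -0.4  0.6] w -0.1
cam local [ -2.36011783  -0.39753106 313.0597106 ]
mark x 0.16992339312406576
mark x -0.0491250983035614
bar 8.862406368522555 42.5
bar 0.23621850132255987 37.398809523809526
bar -8.764210180720257 44.63690476190476
white 14.3125 -14.3125
```

The 3 is centred within about 0.2 mm. Now back to the tab to shut the cover.

Run:
```python
from h import *
goto([-32,-79,155],22);goto([-32,-79,117],22)
```

```text
lin [-9.5, 78.7, -7.2] rot [-0.0, 0.001, -0.0]
lin [-23.7, 78.7, 28.1] rot [-0.0, 0.001, -0.0]
```

Emit:
arm_command(rows=[{"grip":0.45,"linear":[-9.5,50,-7],"rot":[0,0,0]},{"grip":0.45,"linear":[-9.5,78.7,-7],"rot":[0,0,0]},{"grip":0.45,"linear":[-9.5,78.7,-7],"rot":[0,0,0]},{"grip":0.45,"linear":[-9.5,78.7,-7],"rot":[0,0,0]},{"grip":0.45,"linear":[-23.7,78.7,28],"rot":[0,0,0]},{"grip":0.45,"linear":[-23.7,78.7,28],"rot":[0,0,0]},{"grip":0.45,"linear":[-23.7,78.7,28],"rot":[0,0,0]}])

```text
clock: 15.82
position: [589.4, -143.6, 118.0]
ee_rot: [0.98, 0.053, 0.191, -0.01]
contact_force: [1.7, 0.6, 0.6]
gripper_width: 38.6
grasp_force: 0.0
```

Emit:
arm_command(rows=[{"grip":0,"linear":[0,0,0],"rot":[0,0,0]},{"grip":0,"linear":[0,0,0],"rot":[0,0,0]},{"grip":0,"linear":[0,0,0],"rot":[0,0,0]},{"grip":0,"linear":[0,0,0],"rot":[0,0,0]}])

```text
clock: 16.32
position: [589.4, -143.9, 118.6]
ee_rot: [0.98, 0.052, 0.192, -0.01]
contact_force: [-2.8, 2.9, 6.1]
gripper_width: 9.9
grasp_force: 61.4
```

Run:
```python
from h import *
local();goto([-32,0,117],22)
```

```text
local [-30.9 -78.8 118.6] lean 22.1 side 0.0 F [-2.8  2.9  6.1] w 9.9
lin [-1.6, -78.8, 1.1] rot [-0.0, -0.002, 0.0]
```

Emit:
arm_command(rows=[{"grip":0,"linear":[0,-15,-1],"rot":[0,0,0]},{"grip":0,"linear":[0,-30,-1],"rot":[0,0,0]},{"grip":0,"linear":[0,-45,-1],"rot":[0,0,0]},{"grip":0,"linear":[0,-60,-1],"rot":[0,0,0]},{"grip":0,"linear":[0,-72,-1],"rot":[0,0,0]},{"grip":0,"linear":[0,-78,-1],"rot":[0,0,0]},{"grip":0,"linear":[0,-81,-1],"rot":[0,0,0]},{"grip":0,"linear":[0,-81,-1],"rot":[0,0,0]},{"grip":0,"linear":[0,-81,-1],"rot":[0,0,0]}])

```text
clock: 17.45
position: [581.3, -65.9, 118.7]
ee_rot: [0.98, 0.051, 0.192, -0.009]
contact_force: [8.1, -13.3, -5.3]
gripper_width: 10.3
grasp_force: 60.2
```

Run:
```python
from h import *
local()
```

```text
local [-30.7  -0.3 118.7] lean 22.1 side -0.002 F [  8.1 -13.3  -5.3] w 10.3
```

Emit:
arm_command(rows=[{"grip":0.45,"linear":[0,2,0],"rot":[0,0,0]},{"grip":0.45,"linear":[0,2,0],"rot":[0,0,0]},{"grip":0.45,"linear":[0,2,0],"rot":[0,0,0]},{"grip":0.45,"linear":[0,2,-30],"rot":[0,0,0]},{"grip":0.45,"linear":[0,2,-60],"rot":[0,0,0]},{"grip":0.45,"linear":[0,2,-80],"rot":[0,0,0]},{"grip":0.45,"linear":[0,2,-80],"rot":[0,0,0]},{"grip":0.45,"linear":[0,2,-80],"rot":[0,0,0]}])

```text
clock: 18.45
position: [549.9, -68.6, 191.4]
ee_rot: [0.98, 0.052, 0.19, -0.01]
contact_force: [-0.6, 0.4, -0.8]
gripper_width: 38.2
grasp_force: 0.0
```

```bash
python3 prof.py
python3 - <<'E'
from h import *
im=wrist();save(im,"end.png",k=1.5)
for r in models.tip_of(im,"cover_tab")[:1]: print(r["score"],r["pixel"],"exp shut",proj(im,world([-34,0,119])))
E
```

```text
local [-62.3   0.2 191. ] lean 21.9 side 0.0 F [ 0.   0.5 -0.1] w 38.5
cam local [-4.38694571e+01  1.62634213e-01  3.52611911e+02]
mark x 0.20556858322198263
mark x 0.044184971843700294
bar 7.744044855632411 39.267857142857146
bar -0.9019972752330219 51.404761904761905
bar -9.862159352407744 40.726190476190474
white 12.9375 -15.1875
0.82 [257.8, 203.3] exp shut [256.73290206 202.78919335]
```

View pics/end.png

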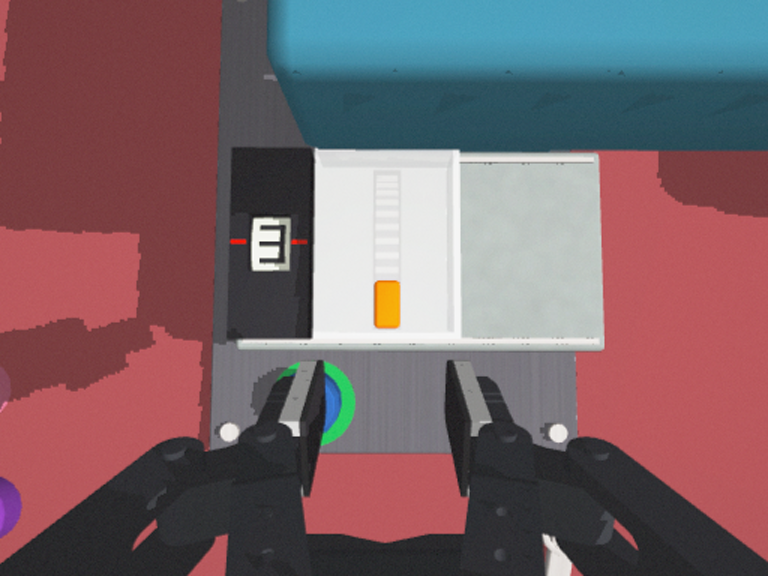

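The cover is shut over the wheel (tab at 387,304), the 3 is centred in the window (270,243), and the gripper is clear. Handing in.

```bash
python3 -c "
from bench import job
print(job.job_done())"
```

```text
the job is handed in; nothing more can be done
None
```

I set the wheel to 3, matching the blue three-dot die on the pad, with the digit centred to about 0.2 mm; the cover is slid back shut, I saw no sign of anything else being moved, and I handed the job in at about 18.5 s on the robot's clock.

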